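Bring up the lathe tailstock and clamp it on the blank

ROBOT

A 6-joint arm with a two-finger parallel gripper is mounted at the origin on the work surface. World frame = base frame: x ahead of the robot, y to its left, z up, the work surface at z = 0. Lengths are in m, angles in rad, forces in N, time in s.
With the tool pointing down it reaches from about 0.35 to 0.775 m from the base axis. Payload 7.3 kg.
Tool frame: the origin (TCP) lies midway between the tips of the shut fingers; the grasp point (between the pads) lies 19 mm behind it (tcp_to_grasp is the distance from the TCP to the grasp point, in m); z points along the fingers, y is the line along which they close (so a half turn about z gives the same grasp; the last joint's range is limited). The gripper opens to 92 mm and grips with 3 to 60 N. Pads are 19 mm wide; open, the fingers measure 130 mm over their backs; the gripper's body (75 mm by 190 mm) begins 47 mm behind the grasp point.
Start: joints at [1.02, 0.342, 1.524, -0, 1.275, -0.146], TCP at [0.207, 0.483, 0.202] pointing down, gripper open.
Joint ranges: [-2.53, 2.53], [-0.77, 2.02], [0.04, 2.7], [-1, 4.14], [0.28, 2.66], [-3.11, 3.11]. Speed limits (rad/s): [2.57, 2.57, 3.14, 3.14, 3.14, 3.14].

INTERFACE

Orientations are given as [roll, pitch, yaw] about the fixed x, y, z axes, in that order (R = Rz(yaw) Ry(pitch) Rx(roll)).
In Python, from cell import observe, read_camera, calibration, hand_in, tcp_to_grasp gives the robot as it stands.
- The arm moves only by the tool send_rows, never from a script. Its argument "targets" is a list of rows, each a list of 5 numbers: the opening, from 0 (shut) to 1 (fully open), then the shift along the world's x, y, z in m, then the turn about the world's z in rad. A call has 1 to 5 rows; each row shifts and turns the commanded pose from where the row before left it; what a row does not reach is not made up. A row lasts 1/10 s, in which the tool goes at most 50 mm and 8.59 degrees, less where a joint would pass 70% of its speed; a pose out of reach is approached as far as the arm can. A call is refused whole if a number of a shift passes 0.05 or a number of a turn 0.15, either way. A call with a gripper value outside its range is refused whole. The fingers move at their own pace and stop on an object; "grip_force" is the grip in N (left out, the last holds). Time passes only in rows, so rows that do not move let the fingers close. It gives the time, the measured TCP pose, the force, the opening and the grip force at its end, in the units of the state.
- observe(): the state, without advancing time (a new reading comes with each control period).
- read_camera(name): name is "side" or "top" or "wrist"; returns (picture, depth): 480x640x3 uint8, red, green, blue; 480x640 float32, m along the optical axis (not along the pixel's ray), 0 where there is no reading.
- calibration(name): a dict with "intrinsics" (3x3 intrinsics, pixels), "world_to_cam" (4x4, takes a point from world to camera coordinates); the wrist camera has in their place "hand_eye" (4x4, takes a point from camera to tool coordinates, whose origin is the TCP and whose axes are the flange's). Camera axes: x right, y up, looking along -z (the intrinsics and any distortion apply to the point x, -y, -z); pixel columns grow to the right and rows downward; lengths in m; the calibration is good to about 2 mm. A picture is of the moment at which its call begins: read the wrist's pose just before it. calibration takes no time and is no camera call.
- hand_in(): hands the job in; it is judged then, once.
The state is a dict: "time": time; "qpos": joint angles; "qvel": joint speeds; "joint_efforts": joint torques, N m; "tool_pos": TCP position; "tool_rot": TCP orientation; "contact_force": force on the tool from outside, world axes, zero at the start; "torque": the same for the moment, N m; "opening": finger opening in m; "grip_force": force on a finger pad.
Only numpy, scipy, OpenCV 4.12 (cv2) and the standard library are available. Lean on these libraries where they do the work, as an engineer would, in place of code of your own. Each camera call takes 0.05 s, during which the arm holds its last target. There are 200 camera calls.

TASK

On the small bench lathe, loosen the tailstock's wing knob, slide the tailstock up to the wooden blank and press until its sprung centre is pushed fully home, then tighten the wing knob firmly so that it stays that way by itself. Do not shove the blank back into the chuck, and leave the round knob on the headstock and everything else on the bench alone.

Things in the scene. Friction and masses are not known exactly. Their poses are not given: they have to be found in the camera images.
- lathe: small bench lathe, fixed to the table: dark wooden base plate 120 (x) x 460 (y) x 20, flat steel bed along y (70 wide, its top 45 above the table). Origin: underside centre of the base plate, on the table. Its +y axis points from the headstock (green box at the -y end, 110 x 90, top at 150) to the tailstock. The spindle axis runs along y at height 95.
- tailstock (a joint): travel in m of the tailstock (green block on the bed, 86 x 75, its top at height 130): 0 at the far +y end of the bed, growing to at most 0.14 as it slides in lathe -y towards the headstock. It slides with about 2 N when its clamp is free and stays put when clamped. Block centre is at lathe y = 0.17 - travel.
- clamp_grip (a point): point on the axis of the clamp knob, on top of the tailstock, at height 158, to put between the fingers. The knob is a dark wing (bar) 76 long, 14 thick, from height 138 to 170, on a round disc of radius 21 whose top is at 138; its axis is vertical and it rides with the tailstock. Site x axis lies along the wing, z up.
- clamp (a joint): angle in rad of that clamp knob: 0 = fully loose (stop), 2.6 = fully tight (stop); clockwise seen from above tightens. The brake shoe touches the bed at about 0.9 and grips harder from there on.
- centre (a joint): how far in m the sprung centre of the tailstock is pushed in: 0 = out, 0.014 = fully home. The centre is a steel stem with a cup 34 across, 12 thick, standing on the spindle axis in front of a steel sleeve 36 across; out, a 14 mm gap shows between cup and sleeve, home, the cup sits on the sleeve. Spring force 2 N out, 10 N home; it pushes an unclamped tailstock back.
- centre_tip (a point): middle of the front face of the cup, on the spindle axis (height 95); at rest 85 mm from the knob axis, in lathe -y.
- blank_end (a point): middle of the free end face of the wooden blank held in the headstock chuck (cylinder 52 across, along lathe y, on the spindle axis); faces the cup. How far it sticks out varies. A push of more than 45 N would shove it back into the chuck.
- spindle_knob (a joint): angle in rad of the spindle lock on top of the headstock, a round black fluted knob 48 across; to be left alone.
- spindle_knob_top (a point): top centre of that round knob, at height 178.
- doll_tall: finished wooden doll standing upright, 165 tall, 54 across; bystander, origin: underside centre
- doll_short: finished wooden doll standing upright, 115 tall, 44 across; bystander, origin: underside centre
- gouge: turning gouge with wooden handle lying flat, 210 long along its x axis, 28 across; bystander, origin: underside centre
- spare_blank: spare wooden cylinder standing upright, 52 across, 120 tall; bystander, origin: underside centre
- wax_tin: round closed metal tin, 64 across, 50 tall; bystander, origin: underside centre
- sanding_block: cork block 60 x 100 x 35; bystander, origin: underside centre
- calliper: steel outside calliper lying flat, about 100 long, 12 thick; bystander, origin: underside centre

How it is judged:
By the outcome, as a careful person would: the job done as asked, in the order asked, and still so for the second after the job is handed in, with the robot touching nothing.
It also fails if it takes over 66 s, if anything falls off the work surface, if the arm or the gripper's body presses on something with over 40 N, if the wrist force passes 120 N, or if a joint passes its speed limit or range.

## Working session

There is one attempt and no reset: what is moved stays moved. The work goes in short steps, Python scripts to look and compute and a tool call to move; the robot and the scene stay as the last step left them, time stands still between calls to the robot, and variables do not carry over. Pictures are saved under pics/ and viewed, at most 10 in all, crops included, and the job is handed in when it is done.

Besides the shell and the picture viewer there is one more tool, called after "Request:" in YAML: its name, and indented under it one key for each argument. send_rows: Moves the arm, as the interface text tells. Its arguments: {"type":"object","properties":{"targets":{"type":"array","items":{"type":"array","items":{"type":"number"}}},"grip_force":{"type":"number"}},"required":["targets"]}

```bash
mkdir -p pics
cat > h.py <<'E'
import numpy as np,cv2
from cell import *
def save(n,p): cv2.imwrite(f'pics/{p}.png',cv2.cvtColor(n,cv2.COLOR_RGB2BGR))
def pts(name,d):
    """world points for every pixel from depth (fixed cameras)"""
    c=calibration(name);K=np.array(c['intrinsics']);T=np.linalg.inv(np.array(c['world_to_cam']))
    v,u=np.mgrid[:480,:640]
    X=np.stack([(u-K[0,2])/K[0,0]*d,-(v-K[1,2])/K[1,1]*d,-d],-1)
    return X@T[:3,:3].T+T[:3,3]
E
python3 - <<'E'
from h import *
for n in('top','side'):
    c=calibration(n);print(n,{k:np.round(v,3).tolist() if k!='x' else 0 for k,v in c.items() if not isinstance(v,str)})
    p,d=read_camera(n);save(p,n+'0');np.savez(n+'0.npz',p=p,d=d)
print(tcp_to_grasp,observe())
E
```

```text
top {'intrinsics': [[443.942, 0.0, 310.226], [0.0, 443.942, 242.678], [0.0, 0.0, 1.0]], 'world_to_cam': [[0.004, -1.0, -0.004, 0.015], [0.991, 0.004, 0.135, -0.595], [-0.135, -0.005, 0.991, -0.952], [0.0, 0.0, 0.0, 1.0]]}
side {'intrinsics': [[449.002, 0.0, 331.072], [0.0, 449.002, 240.312], [0.0, 0.0, 1.0]], 'world_to_cam': [[0.878, -0.479, 0.006, -0.518], [0.314, 0.583, 0.749, -0.287], [-0.362, -0.656, 0.662, -0.825], [0.0, 0.0, 0.0, 1.0]]}
0.0188 {'time': 0.1, 'qpos': array([ 1.01999124e+00,  3.42689416e-01,  1.52489704e+00,  1.80110540e-05,
        1.27539246e+00, -1.45964404e-01]), 'qvel': array([ 9.51528883e-04, -3.67985900e-04, -2.23455734e-03,  6.47878493e-04,
        3.96443872e-05, -6.39218536e-04]), 'joint_efforts': array([ 1.02343649e-03, -4.32004845e+01, -2.44693708e+01,  7.17431470e-02,
        5.28009573e-02, -5.50246671e-05]), 'tool_pos': array([0.20653719, 0.48225026, 0.20100414]), 'tool_rot': array([-3.14022364e+00, -2.18667568e-04,  2.73674657e+00]), 'contact_force': array([-0.43815262,  0.03664925, -1.13573624]), 'torque': array([ 0.02116792, -0.0852925 , -0.01985829]), 'grip_force': 0.0, 'opening': 0.09162414740960968}
```

View pics/top0.png

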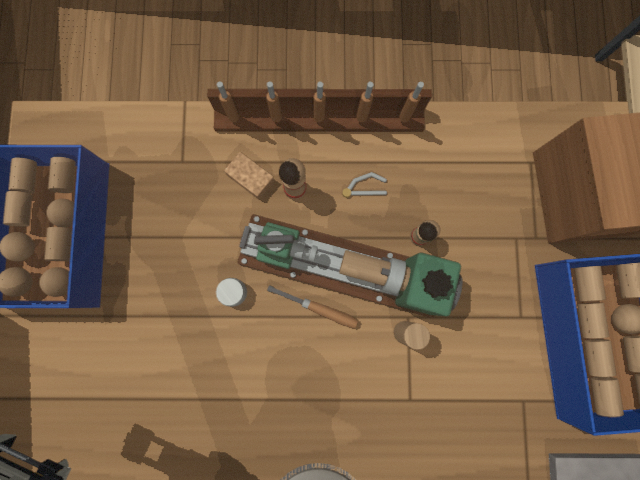

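View pics/side0.png

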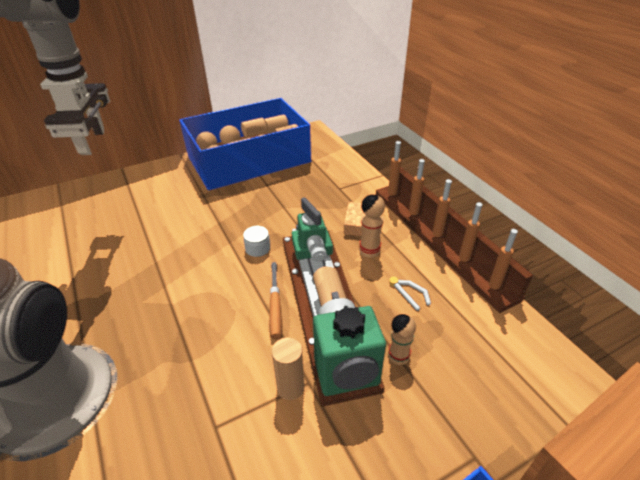

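The top view shows the lathe from the tailstock at about (272,243) to the headstock at about (435,285). The wing knob is at about (268,239), roughly along the lathe, with the cup at about (312,255) and the blank at (343–385, 268). The side view shows the wing at about (311,212) and the round knob at (349,320).

Run:
```python
from h import *
for n in('top','side'):
    f=np.load(n+'0.npz');p,d=f['p'],f['d'];P=pts(n,d);hsv=cv2.cvtColor(p,cv2.COLOR_RGB2HSV)
    g=((hsv[...,0]>55)&(hsv[...,0]<90)&(hsv[...,1]>90)).astype('u1')
    k,l,s,c=cv2.connectedComponentsWithStats(g)
    for i in range(1,k):
        if s[i,4]>60:
            Q=P[(l==i)&(d>0)];print(n,'green',s[i],np.round(Q.mean(0),3),np.round(np.percentile(Q,[2,98],axis=0),3).tolist())
    box=(slice(215,265),slice(235,305)) if n=='top' else (slice(190,245),slice(285,340))
    Q=P[box];C=p[box];zz=Q[...,2]
    m=(zz>.15)&(zz<.185)&(d[box]>0)
    q=Q[m];xy=q[:,:2].astype('f4')
    print(n,'wing n',m.sum(),'mean',q.mean(0).round(4),'z',np.percentile(q[:,2],[5,50,95]).round(3))
    r=cv2.minAreaRect(xy*1000);print(r,cv2.boxPoints(r).round(0).tolist(), 'col',C[m].mean(0))
    u,sv,vt=np.linalg.svd(xy-xy.mean(0),full_matrices=False);print('dir',vt[0],np.degrees(np.arctan2(vt[0,1],vt[0,0])))
    cr=p[200:310,220:480] if n=='top' else p[185:405,240:400]
    save(cv2.resize(cr,None,fx=3 if n=='top' else 2.5,fy=3 if n=='top' else 2.5,interpolation=cv2.INTER_CUBIC),n+'c')
```

```text
top wing n 306 mean [0.5846 0.087  0.1675] z [0.155 0.169 0.172]
((585.8776245117188, 87.0838623046875), (14.5255765914917, 74.13887023925781), 1.7731736898422241) [[577.0, 124.0], [580.0, 50.0], [594.0, 50.0], [592.0, 124.0]] col [83.61764706 81.00980392 77.61437908]
dir [ 0.04038299 -0.99918425] -87.68559
side green [292 214  40  45 754] [0.571 0.07  0.096] [[0.539, 0.044, 0.055], [0.618, 0.121, 0.132]]
side green [ 314  307   71   88 3127] [ 0.483 -0.243  0.131] [[0.438, -0.28, 0.035], [0.548, -0.183, 0.153]]
side wing n 245 mean [0.5843 0.082  0.164 ] z [0.152 0.167 0.171]
((585.965087890625, 87.03565979003906), (14.25115966796875, 75.51546478271484), 2.9450531005859375) [[577.0, 124.0], [581.0, 49.0], [595.0, 50.0], [591.0, 125.0]] col [88.96734694 84.82040816 82.04897959]
dir [ 0.07214436 -0.9973942 ] -85.86284
```

View pics/topc.png

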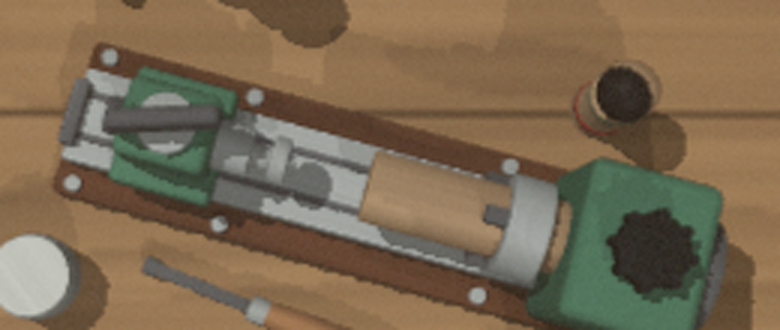

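View pics/sidec.png

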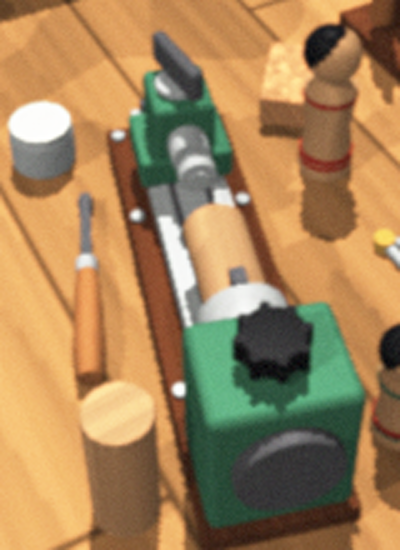

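The crops show the wing on its disc atop the tailstock, with the cup out in front of the sleeve and the blank's end face at about (368,185) in the top crop. Both views put the wing at (0.586, 0.087) with its top at 0.170, which matches the text. Next I measure the lathe direction and the gap.

Run:
```python
from h import *
f=np.load('top0.npz');p,d=f['p'],f['d'];P=pts('top',d)
def box(r0,r1,c0,c1,z0,z1,nm):
    s=(slice(r0,r1),slice(c0,c1));Q=P[s];m=(Q[...,2]>z0)&(Q[...,2]<z1)&(d[s]>0)
    q=Q[m];print(nm,len(q),q.mean(0).round(4),cv2.minAreaRect(q[:,:2].astype('f4')*1000));return q
k=box(255,320,395,475,.165,.19,'knob')
h=box(245,325,390,475,.143,.157,'head')
t=box(215,275,245,305,.122,.138,'tail')
W=np.array([.5859,.0871]);kc=np.array(cv2.minAreaRect(k[:,:2].astype('f4')*1000)[0])/1000
u=kc-W;u/=np.linalg.norm(u);print('u W->spindle knob',u,np.degrees(np.arctan2(u[1],u[0])))
n=np.array([-u[1],u[0]])
# profile along axis of points on axis +-8mm
A=(P[...,:2]-W);s=A@u;o=A@n;m=(abs(o)<.006)&(d>0)
for a in np.arange(.03,.24,.004):
    mm=m&(s>=a)&(s<a+.004)
    if mm.any():print(round(a,3),P[...,2][mm].max().round(3),p[mm].mean(0).round(0),end=' | ')
b=(s>.05)&(s<.19)&(abs(o)<.03)&(P[...,2]>.09)&(p[...,0].astype(int)-p[...,2]>40)
print('\nblank side centre',o[b].min(),o[b].max(),s[b].min(),s[b].max())
q=box(140,205,270,315,.1,.18,'tall doll')
```

```text
knob 590 [ 0.5    -0.2253  0.1779] ((500.75628662109375, -226.30349731445312), (50.052730560302734, 51.30907440185547), 6.110077857971191)
head 1889 [ 0.4989 -0.2228  0.1498] ((500.2171630859375, -226.4888153076172), (89.87018585205078, 109.6474609375), 74.84449768066406)
tail 502 [0.583  0.087  0.1303] ((585.9122924804688, 87.50237274169922), (66.03328704833984, 56.3316650390625), 74.70321655273438)
u W->spindle knob [-0.26217159 -0.96502127] -105.19895597468084
0.03 0.17 [70. 73. 65.] | 0.034 0.167 [94. 94. 89.] | 0.038 0.115 [102. 103.  99.] | 0.042 0.115 [103. 103.  99.] | 0.046 0.115 [102. 102.  98.] | 0.05 0.116 [101. 102.  97.] | 0.054 0.114 [102. 103.  98.] | 0.058 0.111 [96. 96. 91.] | 0.062 0.108 [102. 103.  98.] | 0.066 0.106 [117. 118. 113.] | 0.07 0.111 [144. 146. 142.] | 0.074 0.114 [156. 159. 154.] | 0.078 0.114 [155. 158. 153.] | 0.082 0.114 [118. 120. 115.] | 0.086 0.106 [112. 113. 108.] | 0.09 0.046 [112. 113. 109.] | 0.094 0.047 [104. 105. 101.] | 0.098 0.048 [105. 106. 102.] | 0.102 0.048 [105. 106. 102.] | 0.106 0.049 [105. 106. 101.] | 0.11 0.048 [105. 106. 102.
[... 517 characters left out ...]
0. 100.] | 0.182 0.122 [157. 130. 100.] | 0.186 0.123 [157. 130.  99.] | 0.19 0.123 [157. 130.  99.] | 0.194 0.125 [158. 131. 100.] | 0.198 0.123 [157. 130.  99.] | 0.202 0.123 [157. 129.  99.] | 0.206 0.125 [158. 131. 100.] | 0.21 0.124 [158. 131. 101.] | 0.214 0.124 [157. 130.  99.] | 0.218 0.124 [144. 119.  92.] | 0.222 0.133 [94. 89. 82.] | 0.226 0.134 [95. 91. 87.] | 0.23 0.133 [95. 91. 88.] | 0.234 0.135 [98. 96. 92.] | 0.238 0.134 [147. 150. 145.] | 
blank side centre -0.025849249186862943 0.022033708229545836 0.141785258344303 0.18996274780785977
tall doll 648 [0.7225 0.0534 0.1496] ((727.5316772460938, 54.84551239013672), (51.482845306396484, 52.672367095947266), 49.455013275146484)
```

Request:
send_rows:
  targets:
    - [0.6,0.0315,-0.033,0,-0.0935]
    - [0.6,0.0315,-0.033,0,-0.0935]
    - [0.6,0.0315,-0.033,0,-0.0935]
    - [0.6,0.0315,-0.033,0,-0.0935]
    - [0.6,0.0315,-0.033,0,-0.0935]

```text
time: 0.6
tool_pos: [0.365, 0.3161, 0.2014]
tool_rot: [-3.141, -0.0, 2.266]
contact_force: [0.8, 0.3, 0.3]
opening: 0.0574
grip_force: 0.0
```

Request:
send_rows:
  targets:
    - [0.6,0.0315,-0.033,0,-0.0935]
    - [0.6,0.0315,-0.033,0,-0.0935]
    - [0.6,0.0315,-0.033,0,-0.0935]
    - [0.6,0.0315,-0.033,0,-0.0935]
    - [0.6,0.0315,-0.033,0,-0.0935]

```text
time: 1.1
tool_pos: [0.5226, 0.1509, 0.2013]
tool_rot: [-3.141, -0.0, 1.798]
contact_force: [0.5, 0.3, 0.0]
opening: 0.0547
grip_force: 0.0
```

Request:
send_rows:
  targets:
    - [0.6,0.0315,-0.033,0,-0.0935]
    - [0.6,0.0315,-0.033,0,-0.0935]
    - [0.6,0,0,0,0]
    - [0.6,0,0,0,0]

```text
time: 1.5
tool_pos: [0.5846, 0.0859, 0.2006]
tool_rot: [-3.14, -0.0, 1.614]
contact_force: [-0.4, 0.3, 0.1]
opening: 0.0552
grip_force: 0.0
```

Request:
send_rows:
  targets:
    - [0.6,0.0015,0.001,-0.02,0]
    - [0.6,0,0,-0.02,0]
    - [0.6,0,0,-0.018,0]
    - [0.6,0,0,0,0]

```text
time: 1.9
tool_pos: [0.5835, 0.089, 0.1413]
tool_rot: [-3.136, -0.0, 1.617]
contact_force: [-0.0, 0.5, -0.4]
opening: 0.055
grip_force: 0.0
```

Run:
```python
from h import *
p,d=read_camera('wrist');q,_=read_camera('side')
save(np.hstack([cv2.resize(p,(400,300)),cv2.resize(q[150:390,200:520],(400,300))]),'grasp')
```

```text
(no output)
```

View pics/grasp.png

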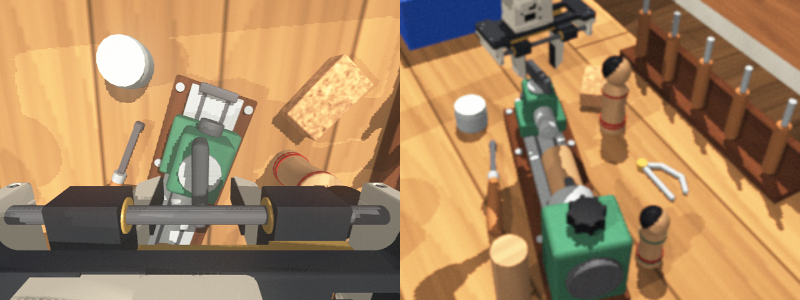

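The wrist half shows the fingers either side of the wing. In the side half, though, the gripper seems to stand behind and above the wing, so I check by projection.

Run:
```python
from h import *
o=observe();print(o['time'],o['tool_pos'],o['tool_rot'],o['opening'])
def proj(n,X):
    c=calibration(n);K=c['intrinsics'];x=(np.array(c['world_to_cam'])@np.r_[X,1])[:3]
    return (K@np.array([x[0],-x[1],-x[2]])/-x[2])[:2].round(1)
W=np.array([.5859,.0871,.17]);T=o['tool_pos']
print('side: wing',proj('side',W),'tcp',proj('side',T),'flange',proj('side',T+[0,0,.1]))
h=calibration('wrist')['hand_eye'];print(np.round(h,3).tolist(),np.round(calibration('wrist')['intrinsics'],0).tolist())
from scipy.spatial.transform import Rotation as R
M=np.eye(4);M[:3,:3]=R.from_euler('xyz',o['tool_rot']).as_matrix();M[:3,3]=T
p,d=read_camera('wrist');q,ds=read_camera('side');t,dt=read_camera('top')
print('wrist wing',[ (lambda x:(calibration('wrist')['intrinsics']@np.array([x[0],-x[1],-x[2]])/-x[2])[:2].round(0))((np.linalg.inv(M@h)@np.r_[X,1])[:3]) for X in (W,[.577,.124,.17],[.595,.05,.17])])
save(np.hstack([cv2.resize(t[180:300,200:360],(400,300),interpolation=2),cv2.resize(q[120:270,240:440],(400,300),interpolation=2)]),'chk')
```

```text
2.0 [0.58567634 0.08867327 0.1441307 ] [-3.14135102e+00 -1.46958529e-04  1.61663585e+00] 0.05528332713629419
side: wing [310.6 205.9] tcp [310.5 214.9] flange [309.3 177. ]
[[-0.0, 0.957, 0.289, 0.079], [1.0, 0.0, -0.0, -0.0], [-0.0, 0.289, -0.957, -0.184], [0.0, 0.0, 0.0, 1.0]] [[337.0, 0.0, 315.0], [0.0, 337.0, 244.0], [0.0, 0.0, 1.0]]
wrist wing [array([316., 305.]), array([301., 236.]), array([329., 367.])]
```

View pics/chk.png

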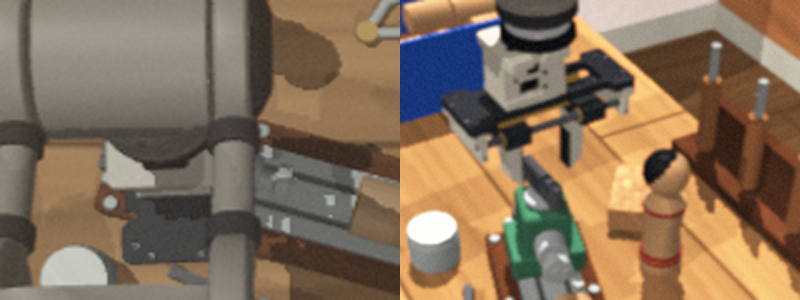

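The side crop now shows the left fingertip at (510,180) and the right at (570,168), on either side of the wing at (545,180). They look about 9 px higher than projected, so I check with depth.

Run:
```python
from h import *
from scipy.spatial.transform import Rotation as R
o=observe();T=o['tool_pos'];print(o['time'],T)
M=np.eye(4);M[:3,:3]=R.from_euler('xyz',o['tool_rot']).as_matrix();M[:3,3]=T
p,d=read_camera('wrist');c=calibration('wrist');K=c['intrinsics'];H=M@np.array(c['hand_eye'])
v,u=np.mgrid[:480,:640]
X=np.stack([(u-K[0,2])/K[0,0]*d,-(v-K[1,2])/K[1,1]*d,-d],-1)@H[:3,:3].T+H[:3,3]
m=(d>0)&(abs(X[...,0]-.586)<.06)&(abs(X[...,1]-.087)<.07)&(X[...,2]>.155)&(X[...,2]<.2)&(u>270)&(u<360)
q=X[m];print('wrist wing',m.sum(),cv2.minAreaRect(q[:,:2].astype('f4')*1000),np.percentile(q[:,2],[5,50,95]),q.min(0),q.max(0))
ps,ds=read_camera('side');P=pts('side',ds)
m=(ds>0)&(abs(P[...,0]-.586)<.07)&(abs(P[...,1]-.087)<.06)
for a,b in((.53,.574),(.574,.6),(.6,.65)):
    for z in np.arange(.135,.21,.01):
        k=m&(P[...,0]>a)&(P[...,0]<b)&(P[...,2]>z)&(P[...,2]<z+.01)
        if k.sum()>3:print(a,round(z,3),k.sum(),P[k].mean(0).round(3),P[k].min(0)[:2].round(3),P[k].max(0)[:2].round(3))
```

```text
2.15 [0.58672935 0.08809752 0.14501122]
wrist wing 2850 ((584.9700927734375, 99.54325866699219), (14.039289474487305, 57.84299087524414), 2.398355007171631) [0.16525347 0.16963536 0.17115513] [0.57701341 0.07051649 0.15516658] [0.59293835 0.12842887 0.17284504]
0.53 0.135 28 [0.57  0.088 0.138] [0.567 0.074] [0.574 0.103]
0.53 0.165 5 [0.558 0.075 0.173] [0.554 0.074] [0.56  0.076]
0.53 0.175 26 [0.553 0.076 0.181] [0.544 0.074] [0.561 0.083]
0.53 0.185 42 [0.549 0.079 0.19 ] [0.543 0.073] [0.561 0.095]
0.53 0.195 39 [0.549 0.078 0.2  ] [0.542 0.071] [0.559 0.095]
0.53 0.205 47 [0.548 0.079 0.21 ] [0.541 0.073] [0.56  0.094]
0.574 0.135 69 [0.581 0.081 0.14 ] [0.574 0.051] [0.593 0.114]
0.574 0.145 59 [0.582 0.075 0.15 ] [0.579 0.049] [0.594 0.115]
0.574 0.155 80 [0.583 0.076 0.16 ] [0.579 0.05 ] [0.593 0.119]
0.574 0.165 129 [0.586 0.085 0.169] [0.579 0.051] [0.594 0.127]
0.6 0.165 14 [0.617 0.085 0.173] [0.615 0.078] [0.622 0.096]
0.6 0.175 32 [0.62  0.083 0.18 ] [0.615 0.076] [0.631 0.095]
0.6 0.185 41 [0.622 0.081 0.19 ] [0.615 0.076] [0.632 0.095]
0.6 0.195 44 [0.621 0.083 0.2  ] [0.614 0.076] [0.632 0.098]
0.6 0.205 50 [0.621 0.082 0.21 ] [0.614 0.075] [0.635 0.098]
```

Request:
send_rows:
  targets:
    - [0.35,0,0,0,0]
    - [0.35,0,0,0,0]
    - [0.35,0,0,0,0]

```text
time: 2.55
tool_pos: [0.5863, 0.0875, 0.1437]
tool_rot: [3.141, 0.0, 1.615]
contact_force: [0.2, 1.3, 0.2]
opening: 0.0356
grip_force: 0.0
```

```bash
cat > fm.py <<'E'
from h import *
o=observe();print(o['time'],o['tool_pos'],o['opening'])
ps,ds=read_camera('side');P=pts('side',ds);T=o['tool_pos']
m=(ds>0)&(abs(P[...,0]-T[0])<.07)&(abs(P[...,1]-T[1])<.03)
for a,b in((-.05,-.01),(.012,.06)):
    for z in np.arange(.145,.26,.008):
        k=m&(P[...,0]>T[0]+a)&(P[...,0]<T[0]+b)&(P[...,2]>z)&(P[...,2]<z+.008)
        if k.sum()>3:print(a,round(z,3),k.sum(),P[k].mean(0).round(3),P[k].min(0)[:2].round(3),P[k].max(0)[:2].round(3),ps[k].mean(0).round())
save(cv2.resize(ps[130:250,240:400],(800,600),interpolation=2),'chk2')
E
python3 fm.py
```

```text
2.55 [0.58631667 0.08753383 0.14374722] 0.03558848785752352
-0.05 0.169 13 [0.566 0.076 0.174] [0.56  0.073] [0.57  0.078] [112. 102.  90.]
-0.05 0.177 21 [0.561 0.077 0.182] [0.553 0.073] [0.57  0.096] [137. 123. 107.]
-0.05 0.185 35 [0.558 0.079 0.189] [0.552 0.073] [0.57  0.094] [132. 124. 112.]
-0.05 0.193 30 [0.558 0.078 0.197] [0.551 0.072] [0.569 0.098] [134. 126. 113.]
-0.05 0.201 34 [0.557 0.079 0.205] [0.55  0.072] [0.568 0.096] [137. 128. 115.]
-0.05 0.209 35 [0.557 0.078 0.213] [0.55  0.073] [0.571 0.093] [142. 129. 112.]
-0.05 0.217 10 [0.557 0.076 0.218] [0.55  0.073] [0.566 0.082] [119. 109.  98.]
-0.05 0.225 5 [0.541 0.081 0.231] [0.54  0.071] [0.544 0.096] [133. 113.  94.]
-0.05 0.233 10 [0.54  0.085 0.238] [0.539 0.08 ] [0.54 0.09] [78. 73. 66.]
-0.05 0.241 11 [0.54  0.079 0.245] [0.539 0.07 ] [0.54  0.089] [33. 31. 29.]
-0.05 0.249 23 [0.549 0.067 0.253] [0.539 0.058] [0.575 0.08 ] [64. 51. 39.]
-0.05 0.257 62 [0.556 0.063 0.26 ] [0.54  0.058] [0.576 0.066] [93. 71. 42.]
0.012 0.169 22 [0.609 0.083 0.174] [0.605 0.074] [0.62  0.095] [110.  87.  67.]
0.012 0.177 27 [0.609 0.082 0.181] [0.605 0.075] [0.622 0.094] [94. 84. 74.]
0.012 0.185 35 [0.612 0.081 0.189] [0.605 0.074] [0.622 0.095] [101.  91.  81.]
0.012 0.193 30 [0.611 0.081 0.197] [0.605 0.074] [0.622 0.094] [98. 90. 81.]
0.012 0.201 37 [0.611 0.08  0.205] [0.605 0.075] [0.624 0.094] [103.  94.  83.]
0.012 0.209 47 [0.612 0.081 0.213] [0.605 0.075] [0.625 0.094] [113. 103.  91.]
0.012 0.217 22 [0.613 0.08  0.221] [0.606 0.075] [0.625 0.094] [133. 124. 111.]
0.012 0.225 17 [0.61  0.083 0.229] [0.607 0.075] [0.616 0.098] [128. 118. 106.]
0.012 0.233 11 [0.609 0.084 0.238] [0.607 0.058] [0.611 0.096] [92. 85. 75.]
0.012 0.241 18 [0.614 0.074 0.245] [0.599 0.058] [0.645 0.113] [65. 56. 48.]
0.012 0.249 37 [0.618 0.072 0.253] [0.598 0.058] [0.645 0.117] [74. 65. 54.]
0.012 0.257 83 [0.623 0.074 0.26 ] [0.599 0.058] [0.637 0.108] [71. 60. 47.]
```

View pics/chk2.png

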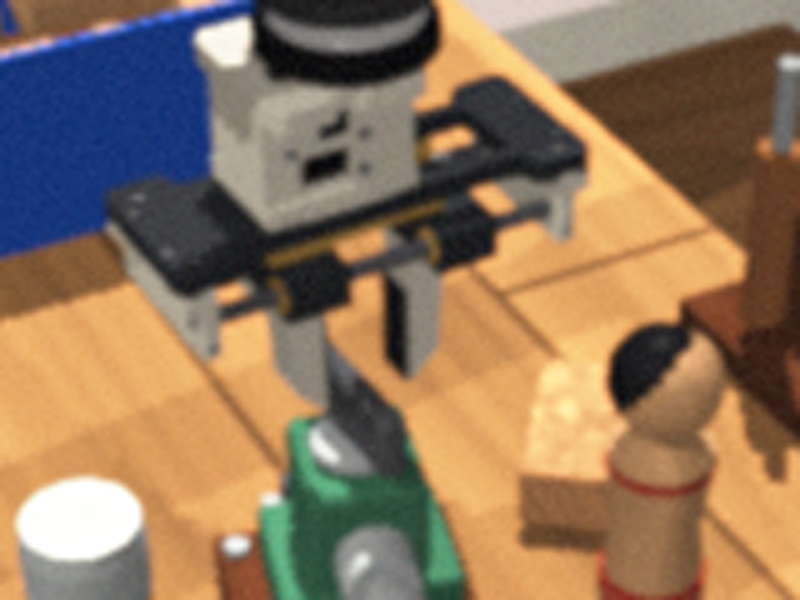

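The fingers straddle the wing, with tips at about (310,400) and (410,375), but they end near z 0.17, only at the wing's top. I check the tip position in the tool frame with the wrist depth.

Run:
```python
from h import *
p,d=read_camera('wrist');c=calibration('wrist');K=c['intrinsics'];H=np.array(c['hand_eye'])
v,u=np.mgrid[:480,:640]
X=np.stack([(u-K[0,2])/K[0,0]*d,-(v-K[1,2])/K[1,1]*d,-d],-1)@H[:3,:3].T+H[:3,3]
for s in(-1,1):
    m=(d>0)&(s*X[...,1]>.012)&(s*X[...,1]<.045)&(abs(X[...,0])<.02)&(X[...,2]>-.08)&(X[...,2]<.02)
    for z in np.arange(-.07,.02,.006):
        k=m&(X[...,2]>z)&(X[...,2]<z+.006)
        if k.sum()>3: print(s,round(z,3),k.sum(),X[k].mean(0).round(3),p[k].mean(0).round(),'v',v[k].max(),'u',u[k].min(),u[k].max())
print(H[:3,3])
```

```text
-1 -0.07 183 [ 0.009 -0.021 -0.067] [113. 107.  96.] v 372 u 250 273
-1 -0.064 202 [ 0.011 -0.021 -0.061] [150. 142. 127.] v 362 u 249 274
-1 -0.058 210 [ 0.011 -0.022 -0.055] [159. 150. 134.] v 328 u 249 276
-1 -0.052 221 [ 0.01  -0.022 -0.049] [154. 145. 130.] v 328 u 249 277
-1 -0.046 239 [ 0.01  -0.024 -0.043] [160. 150. 134.] v 328 u 241 279
-1 -0.04 223 [ 0.009 -0.023 -0.037] [154. 145. 130.] v 328 u 244 280
-1 -0.034 141 [ 0.008 -0.02  -0.031] [135. 128. 115.] v 324 u 256 282
-1 -0.028 36 [ 0.006 -0.019 -0.027] [118. 117. 105.] v 319 u 271 282
-1 0.002 597 [ 0.004 -0.016  0.005] [193. 195. 188.] v 299 u 280 295
-1 0.008 424 [ 0.001 -0.021  0.013] [103. 153. 117.] v 304 u 269 296
-1 0.014 302 [ 0.006 -0.026  0.016] [100. 144. 110.] v 302 u 263 292
1 -0.07 183 [ 0.009  0.02  -0.067] [120. 109.  95.] v 373 u 356 379
1 -0.064 209 [ 0.011  0.021 -0.061] [111. 103.  92.] v 362 u 355 380
1 -0.058 210 [ 0.011  0.021 -0.055] [114. 106.  95.] v 328 u 353 380
1 -0.052 214 [ 0.01   0.021 -0.049] [112. 104.  93.] v 328 u 351 381
1 -0.046 238 [ 0.01   0.022 -0.043] [121. 113. 101.] v 328 u 350 388
1 -0.04 212 [ 0.009  0.022 -0.037] [152. 142. 126.] v 328 u 349 385
1 -0.034 151 [ 0.008  0.02  -0.031] [144. 133. 116.] v 324 u 348 376
1 -0.028 37 [ 0.005  0.018 -0.027] [124. 122.  99.] v 319 u 347 358
1 0.002 446 [0.004 0.015 0.005] [207. 207. 200.] v 298 u 335 348
1 0.008 553 [0.007 0.021 0.013] [105. 149. 117.] v 303 u 334 365
1 0.014 259 [0.003 0.025 0.015] [ 98. 141. 109.] v 302 u 337 369
[ 0.07903355 -0.00023385 -0.18359396]
```

Two independent views agree that the real fingertips sit about 26 mm behind the stated TCP. So I go 26 mm lower, which puts the tips at about z 0.144, and then grip.

Request:
send_rows:
  targets:
    - [0.35,0,0,-0.01,0]
    - [0.35,0,0,-0.01,0]
    - [0.35,0,0,-0.006,0]
    - [0.35,0,0,0,0]

```text
time: 3.05
tool_pos: [0.5853, 0.0875, 0.1159]
tool_rot: [-3.139, -0.0, 1.615]
contact_force: [-0.8, -0.3, -0.8]
opening: 0.0322
grip_force: 0.0
```

Request:
send_rows:
  targets:
    - [0,0,0,0,0]
    - [0,0,0,0,0]
    - [0,0,0,0,0]
    - [0,0,0,0,0]
    - [0,0,0,0,0]
  grip_force: 55

```text
time: 3.55
tool_pos: [0.586, 0.0876, 0.118]
tool_rot: [-3.141, 0.0, 1.615]
contact_force: [-2.2, -0.5, 3.1]
opening: 0.0136
grip_force: 55.0
```

Gripped: opening is about 14 mm. I now loosen it, counter-clockwise.

Request:
send_rows:
  targets:
    - [0,0,0,0,0.1]
    - [0,0,0,0,0.1]
    - [0,0,0,0,0.1]
    - [0,0,0,0,0.1]
    - [0,0,0,0,0.1]

```text
time: 4.05
tool_pos: [0.587, 0.0879, 0.118]
tool_rot: [3.14, 0.0, 2.119]
contact_force: [2.0, 1.2, -0.0]
opening: 0.0139
grip_force: 55.0
```

```bash
cat > o.py <<'E'
from cell import observe
o=observe()
for k in('time','tool_pos','tool_rot','contact_force','torque','opening','grip_force','qpos'):print(k,o[k] if isinstance(o[k],float) else o[k].round(4))
E
python3 o.py
```

```text
time 4.05
tool_pos [0.587  0.0879 0.118 ]
tool_rot [3.1397e+00 5.0000e-04 2.1187e+00]
contact_force [ 1.996   1.1734 -0.022 ]
torque [ 0.1501  0.017  -0.1602]
opening 0.013949710115460584
grip_force 55.008848905563354
qpos [ 1.9200e-02  5.3860e-01  1.4492e+00  6.0000e-04  1.1518e+00 -5.2890e-01]
```

Low torque. I continue toward the loose stop.

Request:
send_rows:
  targets:
    - [0,0,0,0,0.1]
    - [0,0,0,0,0.1]
    - [0,0,0,0,0.1]
    - [0,0,0,0,0.1]
    - [0,0,0,0,0.1]

```text
time: 4.55
tool_pos: [0.5876, 0.0886, 0.1179]
tool_rot: [3.138, 0.002, 2.619]
contact_force: [4.9, 4.5, -0.6]
opening: 0.0136
grip_force: 55.0
```

```bash
python3 o.py
```

```text
time 4.55
tool_pos [0.5876 0.0886 0.1179]
tool_rot [3.1384e+00 2.0000e-03 2.6187e+00]
contact_force [ 4.8518  4.5172 -0.5953]
torque [ 0.4333 -0.4161 -0.188 ]
opening 0.01364965954785051
grip_force 55.01633584499359
qpos [ 0.0198  0.539   1.4486  0.0018  1.1506 -1.0289]
```

Request:
send_rows:
  targets:
    - [0,0,0,0,0.08]
    - [0,0,0,0,0.08]
    - [0,0,0,0,0.08]

```text
time: 4.85
tool_pos: [0.5878, 0.089, 0.118]
tool_rot: [3.138, 0.003, 2.858]
contact_force: [5.3, 6.7, -0.1]
opening: 0.0136
grip_force: 55.0
```

```bash
python3 o.py
```

```text
time 4.85
tool_pos [0.5878 0.089  0.118 ]
tool_rot [3.1383e+00 3.0000e-03 2.8579e+00]
contact_force [ 5.3469  6.6726 -0.056 ]
torque [ 0.7154 -0.4478 -0.1424]
opening 0.01355405521612796
grip_force 55.017439126968384
qpos [ 0.02    0.5391  1.4483  0.0024  1.1503 -1.2681]
```

Request:
send_rows:
  targets:
    - [0,0,0,0,0.08]
    - [0,0,0,0,0.08]
    - [0,0,0,0,0.08]

```text
time: 5.15
tool_pos: [0.5876, 0.0885, 0.1179]
tool_rot: [3.14, 0.003, 3.098]
contact_force: [3.1, 2.5, -0.5]
opening: 0.0136
grip_force: 55.0
```

```bash
python3 o.py
```

```text
time 5.15
tool_pos [0.5876 0.0885 0.1179]
tool_rot [3.1399 0.0032 3.098 ]
contact_force [ 3.0856  2.4749 -0.4721]
torque [ 0.3763 -0.2454 -0.1803]
opening 0.01364787907597322
grip_force 55.01240015029907
qpos [ 0.0198  0.5391  1.4485  0.0016  1.1507 -1.5081]
```

The side force dropped, so the tailstock is now free. A bit more to clear the brake.

Request:
send_rows:
  targets:
    - [0,0,0,0,0.08]
    - [0,0,0,0,0.08]
    - [0,0,0,0,0.08]
    - [0,0,0,0,0.08]

```text
time: 5.55
tool_pos: [0.5872, 0.088, 0.1179]
tool_rot: [3.141, 0.002, -2.865]
contact_force: [2.0, 1.1, 0.7]
opening: 0.0137
grip_force: 55.0
```

```bash
python3 o.py
```

```text
time 5.55
tool_pos [0.5872 0.088  0.1179]
tool_rot [ 3.1414e+00  2.4000e-03 -2.8653e+00]
contact_force [2.0176 1.0774 0.6651]
torque [ 0.2926 -0.0782 -0.1459]
opening 0.013719353615065105
grip_force 55.01056909561157
qpos [ 1.9300e-02  5.3890e-01  1.4489e+00  8.0000e-04  1.1515e+00 -1.8281e+00]
```

Request:
send_rows:
  targets:
    - [0,-0.0023,-0.0087,0,0]
    - [0,-0.0023,-0.0087,0,0]
    - [0,-0.0023,-0.0087,0,0]
    - [0,-0.0023,-0.0087,0,0]
    - [0,-0.0023,-0.0087,0,0]

```text
time: 6.05
tool_pos: [0.5749, 0.0433, 0.1179]
tool_rot: [-3.141, 0.001, -2.869]
contact_force: [2.7, 2.1, 0.8]
opening: 0.0136
grip_force: 55.0
```

Request:
send_rows:
  targets:
    - [0,0,0,0,0]
    - [0,0,0,0,0]

```text
time: 6.25
tool_pos: [0.5748, 0.0429, 0.1179]
tool_rot: [-3.14, -0.0, -2.869]
contact_force: [1.7, -2.3, 2.3]
opening: 0.0138
grip_force: 55.0
```

It slides freely. I approach the blank slowly.

Request:
send_rows:
  targets:
    - [0,-0.001,-0.0039,0,0]
    - [0,-0.0008,-0.0029,0,0]
    - [0,0,0,0,0]

```text
time: 6.55
tool_pos: [0.5732, 0.037, 0.1179]
tool_rot: [-3.141, 0.001, -2.868]
contact_force: [3.0, -0.5, 4.4]
opening: 0.0138
grip_force: 55.0
```

Request:
send_rows:
  targets:
    - [0,-0.0008,-0.0029,0,0]
    - [0,-0.0008,-0.0029,0,0]
    - [0,0,0,0,0]

```text
time: 6.85
tool_pos: [0.5717, 0.0317, 0.1179]
tool_rot: [3.141, 0.001, -2.868]
contact_force: [3.5, 2.5, 3.7]
opening: 0.0138
grip_force: 55.0
```

Request:
send_rows:
  targets:
    - [0,-0.0008,-0.0029,0,0]
    - [0,-0.0005,-0.0019,0,0]
    - [0,0,0,0,0]

```text
time: 7.15
tool_pos: [0.5706, 0.0275, 0.1179]
tool_rot: [3.141, 0.002, -2.868]
contact_force: [3.5, 4.6, 3.2]
opening: 0.0137
grip_force: 55.0
```

Request:
send_rows:
  targets:
    - [0,-0.0005,-0.0019,0,0]
    - [0,-0.0005,-0.0019,0,0]
    - [0,0,0,0,0]

```text
time: 7.45
tool_pos: [0.5697, 0.0243, 0.1179]
tool_rot: [3.14, 0.002, -2.868]
contact_force: [5.1, 6.7, 3.4]
opening: 0.0137
grip_force: 55.0
```

Request:
send_rows:
  targets:
    - [0,-0.0005,-0.0019,0,0]
    - [0,0,0,0,0]

```text
time: 7.65
tool_pos: [0.5693, 0.0227, 0.1179]
tool_rot: [3.139, 0.003, -2.868]
contact_force: [5.9, 8.8, 3.2]
opening: 0.0137
grip_force: 55.0
```

Request:
send_rows:
  targets:
    - [0,-0.0003,-0.001,0,0]
    - [0,0,0,0,0]

```text
time: 7.85
tool_pos: [0.5691, 0.022, 0.1179]
tool_rot: [3.139, 0.003, -2.868]
contact_force: [6.1, 9.3, 4.1]
opening: 0.0139
grip_force: 55.0
```

Request:
send_rows:
  targets:
    - [0,-0.0003,-0.001,0,0]
    - [0,0,0,0,0]

```text
time: 8.05
tool_pos: [0.5688, 0.0212, 0.1179]
tool_rot: [3.139, 0.003, -2.868]
contact_force: [6.6, 9.9, 2.9]
opening: 0.0136
grip_force: 55.0
```

Request:
send_rows:
  targets:
    - [0,-0.0003,-0.001,0,0]
    - [0,0,0,0,0]

```text
time: 8.25
tool_pos: [0.5688, 0.0211, 0.1179]
tool_rot: [3.138, 0.004, -2.868]
contact_force: [7.7, 13.7, 2.4]
opening: 0.0139
grip_force: 55.0
```

Request:
send_rows:
  targets:
    - [0,-0.0003,-0.001,0,0]
    - [0,0,0,0,0]

```text
time: 8.45
tool_pos: [0.5688, 0.021, 0.1179]
tool_rot: [3.137, 0.005, -2.868]
contact_force: [8.5, 17.8, 1.1]
opening: 0.0135
grip_force: 55.0
```

Request:
send_rows:
  targets:
    - [0,-0.0003,-0.001,0,0]
    - [0,0,0,0,0]

```text
time: 8.65
tool_pos: [0.5688, 0.021, 0.1179]
tool_rot: [3.136, 0.006, -2.868]
contact_force: [10.6, 21.1, 2.1]
opening: 0.0138
grip_force: 55.0
```

The position is stuck and the force is climbing steeply: the centre is home at about 23 N of push, under the 45 N limit. I tighten while holding this.

Request:
send_rows:
  targets:
    - [0,0,0,0,-0.1]
    - [0,0,0,0,-0.1]
    - [0,0,0,0,-0.1]
    - [0,0,0,0,-0.1]
    - [0,0,0,0,-0.1]
  grip_force: 60

```text
time: 9.15
tool_pos: [0.5689, 0.02, 0.1179]
tool_rot: [3.135, 0.003, 2.912]
contact_force: [10.6, 16.9, 1.4]
opening: 0.0139
grip_force: 60.0
```

Request:
send_rows:
  targets:
    - [0,0,0,0,-0.1]
    - [0,0,0,0,-0.1]
    - [0,0,0,0,-0.1]
    - [0,0,0,0,-0.1]
    - [0,0,0,0,-0.1]

```text
time: 9.65
tool_pos: [0.5684, 0.0191, 0.1179]
tool_rot: [3.136, -0.0, 2.412]
contact_force: [8.5, 14.0, 2.7]
opening: 0.0134
grip_force: 60.0
```

```bash
python3 o.py
```

```text
time 9.65
tool_pos [0.5684 0.0191 0.1179]
tool_rot [ 3.1361e+00 -5.0000e-04  2.4116e+00]
contact_force [ 8.4519 14.0323  2.6699]
torque [ 1.8113 -1.0525  0.2239]
opening 0.01337644493260311
grip_force 60.03125488758087
qpos [-0.104   0.4958  1.5251  0.0053  1.1178 -0.9471]
```

Request:
send_rows:
  targets:
    - [0,-0.0003,-0.001,0,0]
    - [0,-0.0001,-0.0005,0,-0.1]
    - [0,0,0,0,-0.1]
    - [0,0,0,0,-0.1]
    - [0,0,0,0,-0.1]

```text
time: 10.15
tool_pos: [0.5678, 0.0186, 0.118]
tool_rot: [3.136, -0.004, 2.012]
contact_force: [6.5, 17.6, 3.4]
opening: 0.0137
grip_force: 60.0
```

Request:
send_rows:
  targets:
    - [0,0,0,0,-0.1]
    - [0,0,0,0,-0.1]
    - [0,0,0,0,-0.1]
    - [0,0,0,0,-0.1]

```text
time: 10.55
tool_pos: [0.567, 0.0184, 0.118]
tool_rot: [3.14, -0.006, 1.612]
contact_force: [3.6, 17.8, 6.2]
opening: 0.0141
grip_force: 60.0
```

```bash
python3 o.py
```

```text
time 10.55
tool_pos [0.567  0.0184 0.118 ]
tool_rot [ 3.14   -0.0055  1.6118]
contact_force [ 3.5576 17.785   6.2298]
torque [ 2.3311 -0.5144  0.2554]
opening 0.014141735147218028
grip_force 60.02618193626404
qpos [-0.1061  0.4945  1.5272  0.0063  1.1191 -0.1498]
```

Back at the initial angle. I keep tightening toward the stop.

Request:
send_rows:
  targets:
    - [0,0,0,0,-0.1]
    - [0,0,0,0,-0.1]
    - [0,0,0,0,-0.1]

```text
time: 10.85
tool_pos: [0.567, 0.0173, 0.1181]
tool_rot: [3.141, -0.003, 1.316]
contact_force: [4.6, 11.9, 5.3]
opening: 0.0167
grip_force: 78.3
```

```bash
python3 o.py
```

```text
time 10.85
tool_pos [0.567  0.0173 0.1181]
tool_rot [ 3.1410e+00 -2.9000e-03  1.3159e+00]
contact_force [ 4.5848 11.8622  5.3148]
torque [ 1.638  -0.5867  2.3406]
opening 0.01672394703925355
grip_force 78.33522319793701
qpos [-0.1063  0.4943  1.5273  0.0031  1.119   0.1473]
```

The torque rose to 2.3 Nm and the wing forced the pads apart, so the clamp is at its tight stop. I relieve the twist and push, then let go.

Request:
send_rows:
  targets:
    - [0,0.0005,0.001,0,0.08]
    - [0,0.0005,0.001,0,0.04]
    - [0,0,0,0,0]

```text
time: 11.15
tool_pos: [0.5669, 0.0171, 0.118]
tool_rot: [-3.14, 0.0, 1.438]
contact_force: [-1.6, 3.1, 7.2]
opening: 0.0149
grip_force: 56.8
```

```bash
python3 o.py
```

```text
time 11.15
tool_pos [0.5669 0.0171 0.118 ]
tool_rot [-3.1404e+00  1.0000e-04  1.4378e+00]
contact_force [-1.6475  3.0619  7.1561]
torque [0.3294 0.1343 0.6138]
opening 0.014886667839424973
grip_force 56.84071484953165
qpos [-1.0500e-01  4.9580e-01  1.5249e+00 -1.0000e-04  1.1221e+00  2.8000e-02]
```

Request:
send_rows:
  targets:
    - [0.4,0,0,0,0]
    - [0.4,0,0,0,0]
    - [0.4,0,0,0,0]
    - [0.4,0,0,0,0]

```text
time: 11.55
tool_pos: [0.5671, 0.0163, 0.1171]
tool_rot: [-3.14, 0.0, 1.434]
contact_force: [-0.0, -0.5, -0.4]
opening: 0.0363
grip_force: 0.0
```

Request:
send_rows:
  targets:
    - [0.4,0,0,0.01,0]
    - [0.4,0,0,0.02,0]
    - [0.4,0,0,0.04,0]
    - [0.4,0,0,0.04,0]
    - [0.4,0,0,0.04,0]

```text
time: 12.05
tool_pos: [0.5673, 0.0164, 0.2699]
tool_rot: [3.141, 0.0, 1.435]
contact_force: [1.2, 0.3, -0.3]
opening: 0.0369
grip_force: 0.0
```

Request:
send_rows:
  targets:
    - [0.4,-0.04,0.02,0,0]
    - [0.4,-0.04,0.02,0,0]
    - [0.4,-0.04,0.02,0,0]
    - [0.4,0,0,0,0]

```text
time: 12.45
tool_pos: [0.4434, 0.0783, 0.2688]
tool_rot: [-3.141, -0.001, 1.437]
contact_force: [-0.3, 0.0, -1.2]
opening: 0.0366
grip_force: 0.0
```

```bash
python3 - <<'E'
from h import *
p,d=read_camera('top');q,e=read_camera('side');np.savez('end.npz',p=p,d=d,q=q,e=e)
save(np.hstack([cv2.resize(p[195:315,220:380],(400,300),interpolation=2),cv2.resize(q[195:315,260:420],(400,300),interpolation=2)]),'end')
P=pts('top',d);W=np.array([.5859,.0871]);u=np.array([-.26,-.9655]);n=np.array([-u[1],u[0]])
A=P[...,:2]-W;s=A@u;o=A@n
for nm,pp,dd in(('top',p,d),('side',q,e)):
    P=pts(nm,dd);A=P[...,:2]-W;s=A@u;o=A@n
    m=(dd>0)&(P[...,2]>.152)&(P[...,2]<.18)&(abs(o)<.045)&(s>.02)&(s<.13)
    print(nm,m.sum(),cv2.minAreaRect(P[m][:,:2].astype('f4')*1000) if m.any() else '')
    b=[]
    for a in np.arange(.09,.18,.003):
        k=(dd>0)&(abs(o)<.006)&(s>=a)&(s<a+.003)
        if k.any():b.append((round(a,3),P[k][:,2].max().round(3),*pp[k].mean(0).round().astype(int)))
    print(b)
E
python3 o.py
```

```text
top 286 ((566.527099609375, 18.79750633239746), (13.129294395446777, 73.9630355834961), 0.14888080954551697)
[(np.float64(0.09), np.float64(0.174), np.int64(82), np.int64(86), np.int64(80)), (np.float64(0.093), np.float64(0.173), np.int64(76), np.int64(80), np.int64(73)), (np.float64(0.096), np.float64(0.172), np.int64(72), np.int64(78), np.int64(69)), (np.float64(0.099), np.float64(0.171), np.int64(71), np.int64(77), np.int64(68)), (np.float64(0.102), np.float64(0.171), np.int64(75), np.int64(77), np.int64(71)), (np.float64(0.105), np.float64(0.169), np.int64(96), np.int64(96), np.int64(92)), (np.float64(0.108), np.float64(0.115), np.int64(105), np.int64(106), np.int64(102)), (np.float64(0.111), np.float64(0.114), np.int64(106), np.int64(108), np.int64(104)), (np.float64(0.114), np.float64(0.115), np.int64(107), np.int64(109), np.int64(104)), (np.float64(0.117), np.float64(0.117), np.int64(107), np.int64(108), np.int64(104)), (np.float64(0.12), np.float64(0.114), np.int64(105), np.int64(106), np.int64(102)), (np.float64(0.123), np.float64(0.114), np.int64(106), np.int64(107), np.int
[... 3569 characters left out ...]
(135)), (np.float64(0.165), np.float64(0.123), np.int64(240), np.int64(195), np.int64(136)), (np.float64(0.168), np.float64(0.122), np.int64(240), np.int64(196), np.int64(137)), (np.float64(0.171), np.float64(0.122), np.int64(240), np.int64(196), np.int64(136)), (np.float64(0.174), np.float64(0.121), np.int64(241), np.int64(198), np.int64(138)), (np.float64(0.177), np.float64(0.122), np.int64(240), np.int64(196), np.int64(136))]
time 12.55
tool_pos [0.4476 0.0767 0.2689]
tool_rot [ 3.1391 -0.      1.4358]
contact_force [-0.0351 -0.8498 -0.0542]
torque [-0.0193  0.0652 -0.0172]
opening 0.036921009244028906
grip_force 0.0
qpos [ 9.000e-04  1.602e-01  1.582e+00 -3.000e-04  1.397e+00  1.359e-01]
```

View pics/end.png

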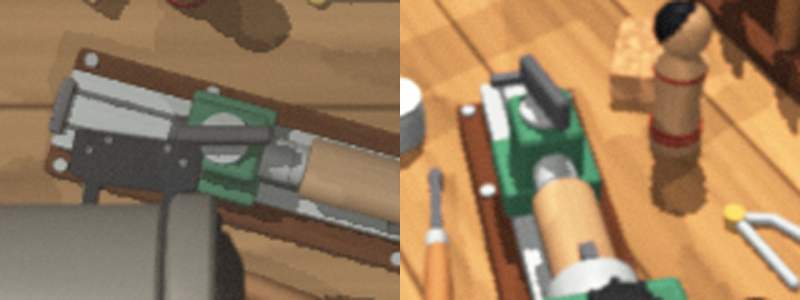

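The final views show the cup sitting on the sleeve with no gap, and pressed against the blank. The blank's end is still at 0.141 m along the axis. The wing is at about (222,133) in the top half and the gripper is clear, so I hand in.

```bash
python3 -c "from cell import hand_in;print(hand_in())"
```

```text
the job is handed in; nothing more can be done
None
```

I handed the job in: wing knob loosened, tailstock slid up until the sprung centre was home against the unmoved blank (about 23 N of push), then the knob tightened until it stopped turning and released; the result has not been reported back.

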